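# Half-light check of a lacquer jar

### The arm

A 7-joint arm with a two-finger parallel gripper is mounted at the origin on the work surface. World frame = base frame: x ahead of the robot, y to its left, z up, the work surface at z = 0. Lengths are in m, angles in rad, forces in N, time in s.
With the tool pointing down it reaches from about 0.425 to 0.875 m from the base axis. Payload 4.7 kg.
Tool frame: the origin (TCP) lies between the finger pads; the fingertips stand 8 mm ahead of it and the grasp point (between the pads) lies 11 mm behind it; z points along the fingers, y is the direction in which the jaws open and shut (so a half turn about z gives the same grasp; the last joint's range is limited). The gripper opens to 87 mm and grips with 3 to 60 N. Pads are 19 mm wide; open, the fingers measure 117 mm over their backs; the gripper's body (75 mm by 190 mm) begins 51 mm behind the grasp point.
Start: joints at [1.274, 0.321, -0.07, 1.45, 0.023, 1.371, -0.057], TCP at [0.199, -0.619, 0.231] pointing down, gripper open.
Joint ranges: [-2.86, 2.86], [-0.3, 2.09], [-1.38, 1.24], [0.06, 2.45], [-1.56, 4.7], [0.09, 2.05], [-2.69, 2.69]. Speed limits (rad/s): [2.57, 2.57, 3.14, 3.14, 3.14, 3.14, 3.14].

### API

Orientations are given as a unit quaternion [x, y, z, w].
In Python, from plant import r, eyes, close_job gives the robot as it stands. The module is installed in compiled form; this text tells all that it offers.
- The arm moves only by the shell command python3 -m crank 'ROWS' [FORCE]. ROWS is JSON, a list of rows, each a list of 3 entries, a list of its own where there are three numbers: the shift along the tool's x, y, z in mm, then the turn, a rotation vector about the tool's x, y, z in rad, then the finger opening in mm, from 0 to 87. In form: [[[dx, dy, dz], [ax, ay, az], fingers], ...]. A call has 1 to 12 rows; each row shifts and turns the pose as measured when the row begins, along the tool's axes as they then stand; what a row does not reach is not made up. A row lasts 1/8 s, in which the tool goes at most 62.5 mm and 10.7 degrees, less where a joint would pass 70% of its speed; a pose out of reach is approached as far as the arm can. A call with a gripper value outside its range is refused whole. The fingers move at their own pace and stop on an object; FORCE is the grip in N (left out, the last holds). Time passes only in rows, so rows that do not move let the fingers close. It gives the time, the measured TCP pose, the force and the opening at its end, in the units of the state.
- r.observe(): the state, without advancing time (a new reading comes with each control period).
- eyes.get_image(name): name is "side" or "top"; returns a dict with "image" (480x640x3 uint8, blue, green, red), "range_z" (480x640 float32, m along the optical axis (not along the pixel's ray), 0 where there is no reading), "intrinsics" (3x3 intrinsics, pixels), "world_from_camera" (4x4, takes a point from camera to world coordinates). Camera axes: x right, y down, z forward; pixel columns grow to the right and rows downward; lengths in m; the calibration is good to about 2 mm. A picture is of the moment at which its call begins.
- close_job(): hands the job in, once; it reports no verdict.
The state is a dict: "time": time; "joint_pos": joint angles; "joint_velocities": joint speeds; "tau": joint torques, N m; "tcp_pos": TCP position; "orientation": TCP orientation; "force": force on the tool from outside, world axes, zero at the start; "wrist_torque": the same for the moment, N m; "width": opening from 0.0 (shut) to 1.0 (fully open).
Only numpy, scipy, OpenCV 4.12 (cv2) and the standard library are available. Lean on these libraries where they do the work, as an engineer would, in place of code of your own. Each camera call takes 0.05 s, during which the arm holds its last target.

### The job

Check the medium-height amber jar at the inspection lamp: stand it gently upright in the middle of the round plate in front of the lamp's window, lowering it all the way before you let go. Then take the black tab of the lamp's sprung shutter, slide the shutter to exactly half open, against its spring, and finish while still holding it there; the spring shuts it if you let go. Leave everything else on the bench where it is.

Things in the scene. Friction and masses are not known exactly. Their poses are not given: they have to be found in the camera images.
- jar: The jar to check: amber, with a paper band and a black cap, 105 mm tall: straight body 50 in diameter up to height 80, then a shoulder and a cap 40 in diameter from 87 to 105. 0.17 to 0.34 kg. Of three similar amber vessels it is the one of medium height. Starts upright on the bench. Origin at the centre of its underside, z up.
- lamp: Inspection lamp, fixed to the bench (mm): dark base plate (x -130 to 60, y -140 to 110, 10 thick), grey lamp box on it (x -130 to 60, y -140 to -50, top at z 125) with a lit window, 78 square, facing its +y at x = 0, and a round plate in front of it. Origin on the bench, 50 in front of the box face; z up; at yaw 0 its axes are the world's and its -x end is nearest the robot. Yaw within 0.25 rad.
- plate_top (a point): Centre of the top face of the round aluminium plate where the jar must stand: 80 mm in diameter, its top 18 mm above the bench. At x = 0, y = 60 mm of the lamp. Axes as the lamp's.
- shutter (a joint): Travel of the shutter, m: 0 closed, 0.08 fully open, 0.04 half open. It opens along the lamp's -x (towards the robot). A spring shuts it: 3.6 N closed, 8.4 N at half, 13 N fully open. Three dark ribs on the box top mark the tab's centre when closed, half open (the thicker, middle rib) and fully open, at the lamp's x = 0, -40 and -80 mm.
- tab (a point): The shutter's black upright tab, beside the box's top edge: 18 mm along the lamp's x, 14 along its y, 40 tall, its top 162 above the bench; clear all round above z 125. This point: the centre of its underside, 122 above the bench, at the lamp's y = -44.5, and x = 0 when closed. A small white pointer at its foot points at the ribs. Axes as the lamp's; moves with the shutter.
- short_jar: Short wide amber jar, 64 in diameter, 62 mm tall, upright. Origin at the centre of its underside. Bystander, to be left alone.
- tall_bottle: Tall slim amber bottle, 44 in diameter, 150 mm tall, upright. Origin at the centre of its underside. Bystander, to be left alone.
- drill: Cordless drill standing on its battery foot (75 x 105 mm), 210 tall, barrel along its y, about 205 mm long. Origin at the centre of its underside. Bystander, to be left alone.
- battery: Black battery pack, 75 x 105 x 61 mm tall. Origin at the centre of its underside. Bystander, to be left alone.
- screwdriver: Screwdriver lying along its x, about 200 mm long. Bystander, to be left alone.
- offcut: Plywood offcut lying flat, 60 x 40 x 20 mm. Origin at the centre of its underside. Bystander, to be left alone.
- wrench: Wrench lying along its x, about 180 mm long. Bystander, to be left alone.
Things that resemble listed ones, but are neither listed nor needed, are in the scene too. What is shaped like the jar but blue is not meant.

How it is judged:
By the outcome, as a careful person would: the job done as asked, in the order asked, and still so for the second after the job is handed in, while the arm keeps its last pose, push and grip.
It also fails if it takes over 54 s, if anything falls off the work surface, if the arm or the gripper's body presses on something with over 40 N, if the wrist force passes 120 N, or if a joint passes its speed limit or range.

## Working session

There is one attempt and no reset: what is moved stays moved. The work goes in short steps, Python scripts to look and compute and a shell command to move; the robot and the scene stay as the last step left them, time stands still between calls to the robot, and variables do not carry over. Pictures are saved under pics/ and viewed, and the job is handed in when it is done.

```bash
mkdir -p pics; python3 - <<'E'
from plant import r, eyes
import cv2, numpy as np
s=r.observe(); print({k:np.round(v,3).tolist() for k,v in s.items()})
for n in ("top","side"):
    d=eyes.get_image(n); cv2.imwrite(f"pics/{n}0.png",d["image"]); np.savez(f"{n}0.npz",**d)
    print(n,np.round(d["intrinsics"],1).tolist(),np.round(d["world_from_camera"],3).tolist())
E
```

```text
{'time': 0.0, 'joint_pos': [1.274, 0.322, -0.07, 1.452, 0.023, 1.371, -0.057], 'joint_velocities': [0.001, -0.0, 0.001, -0.001, 0.001, 0.001, -0.0], 'tau': [0.001, -49.129, -0.403, -31.253, -0.064, 0.044, 0.0], 'tcp_pos': [0.199, -0.618, 0.229], 'orientation': [0.988, 0.155, -0.0, -0.001], 'force': [-0.568, 1.338, 0.255], 'wrist_torque': [-0.002, -0.012, 0.029], 'width': 1.005}
top [[545.4, 0.0, 315.4], [0.0, 545.4, 238.8], [0.0, 0.0, 1.0]] [[-0.016, -0.985, 0.172, 0.281], [-1.0, 0.019, 0.016, -0.079], [-0.019, -0.172, -0.985, 1.679], [0.0, 0.0, 0.0, 1.0]]
side [[536.3, 0.0, 307.9], [0.0, 536.3, 248.4], [0.0, 0.0, 1.0]] [[-0.763, -0.4, 0.508, -0.103], [-0.647, 0.489, -0.586, 0.677], [-0.014, -0.775, -0.631, 0.889], [0.0, 0.0, 0.0, 1.0]]
```

View pics/top0.png

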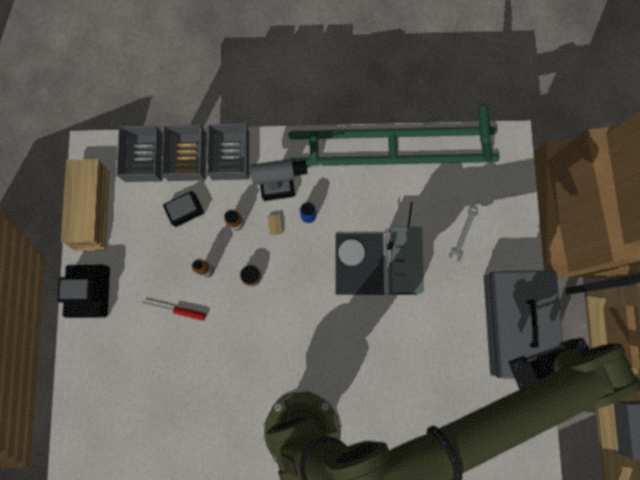

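View pics/side0.png

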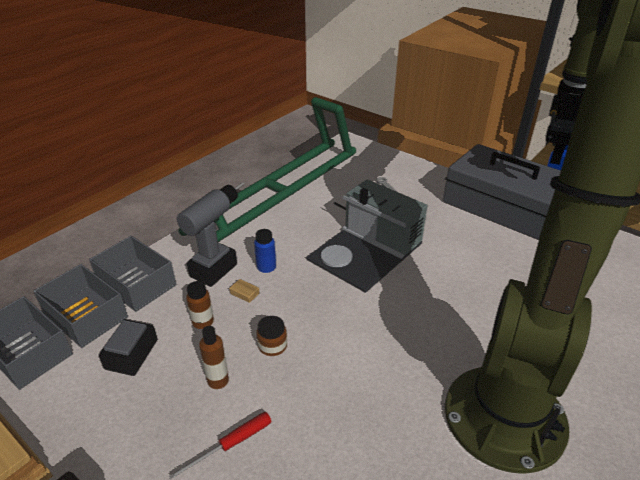

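The top view has amber vessels at (233,219), (201,268) and (250,275). In the side view the one at (200,305) is the medium jar, (213,358) the tall bottle and (271,336) the short jar. The lamp plate is at top (351,252), the box at about (405,260). Now I'll measure these.

```bash
cat > h.py <<'E'
import numpy as np, cv2
def ray(d,u,v,z):
    K=d["intrinsics"];T=d["world_from_camera"]
    c=T[:3,:3]@np.linalg.solve(K,[u,v,1.0]);o=T[:3,3]
    return o+c*(z-o[2])/c[2]
def cloud(d):
    K=d["intrinsics"];T=d["world_from_camera"];Z=d["range_z"]
    v,u=np.mgrid[:480,:640]
    P=np.stack([(u-K[0,2])/K[0,0]*Z,(v-K[1,2])/K[1,1]*Z,Z],-1)@T[:3,:3].T+T[:3,3]
    P[Z==0]=np.nan
    return P
def proj(d,p):
    T=np.linalg.inv(d["world_from_camera"]);c=T[:3,:3]@np.asarray(p)+T[:3,3];c=d["intrinsics"]@c
    return c[:2]/c[2]
E
python3 - <<'E'
from h import *
t=dict(np.load("top0.npz"));s=dict(np.load("side0.npz"))
P=cloud(t);Q=cloud(s)
print("jar",ray(t,233,215,.105), "tall",ray(t,201,264,.15),"short",ray(t,250,272,.062),"plate",ray(t,351,252,.018))
# jar cap region in both clouds
j=ray(t,233,215,.105)
for n,C in (("top",P),("side",Q)):
    m=(np.hypot(C[...,0]-j[0],C[...,1]-j[1])<.045)
    for lo,hi in ((.02,.08),(.098,.115)):
        A=C[m&(C[...,2]>lo)&(C[...,2]<hi)]
        print(n,lo,len(A),A.mean(0) if len(A) else 0, A.min(0) if len(A) else 0,A.max(0) if len(A) else 0)
# plate circle
for n,d,C in (("top",t,P),("side",s,Q)):
    p=ray(t,351,252,.018)
    g=d["image"].min(2)
    m=((np.hypot(C[...,0]-p[0],C[...,1]-p[1])<.055)&(C[...,2]<.03)&(g>85)).astype(np.uint8)
    c=max(cv2.findContours(m,0,1)[0],key=cv2.contourArea);e=cv2.fitEllipse(c)
    print(n,"plate",e,ray(d,*e[0],.018))
def zoom(d,x0,y0,w,h,k,name):
    cv2.imwrite(name,cv2.resize(d["image"][y0:y0+h,x0:x0+w],None,fx=k,fy=k,interpolation=cv2.INTER_CUBIC))
zoom(t,320,190,120,120,5,"pics/tz.png")
zoom(s,290,160,150,140,5,"pics/sz.png")
E
```

```text
jar [0.63173069 0.18914424 0.105     ] tall [0.48146108 0.27104389 0.15      ] short [0.46620312 0.14389741 0.062     ] plate [ 0.52728858 -0.16098357  0.018     ]
top 0.02 99 [0.61791185 0.18534593 0.05584947] [0.6053298  0.17109005 0.02052644] [0.64675886 0.21757782 0.07942558]
top 0.098 137 [0.6309587  0.1963271  0.10378169] [0.61123912 0.17704624 0.09837702] [0.65128245 0.21671613 0.11054813]
side 0.02 469 [0.6145738  0.21104896 0.05080926] [0.6033798  0.17823058 0.02003271] [0.64919663 0.22742218 0.07985833]
side 0.098 221 [0.62808911 0.20209812 0.10392617] [0.60822723 0.18141148 0.09807499] [0.65021473 0.22064769 0.10845161]
top plate ((351.0552673339844, 252.1999053955078), (25.068552017211914, 25.170181274414062), 22.883052825927734) [ 0.5266644  -0.16113622  0.018     ]
side plate ((336.15008544921875, 255.57838439941406), (21.467615127563477, 30.77161979675293), 92.94266510009766) [ 0.52382022 -0.15524784  0.018     ]
```

```bash
ls -la pics
```

```text
total 1892
drwxr-xr-x 2 agent agent   4096 Dec  7 14:18 .
drwxr-xr-x 3 agent agent   4096 Dec  7 14:18 ..
-rw-r--r-- 1 agent agent 554260 Dec  7 14:17 side0.png
-rw-r--r-- 1 agent agent 542915 Dec  7 14:18 sz.png
-rw-r--r-- 1 agent agent 505751 Dec  7 14:17 top0.png
-rw-r--r-- 1 agent agent 318511 Dec  7 14:18 tz.png
```

View pics/tz.png

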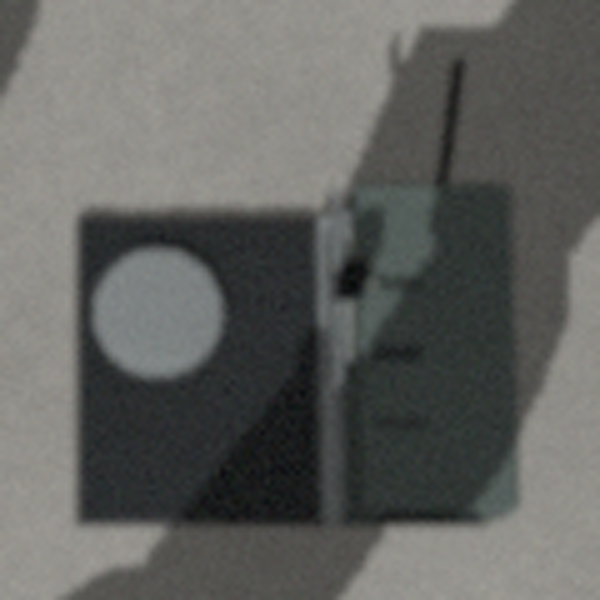

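View pics/sz.png

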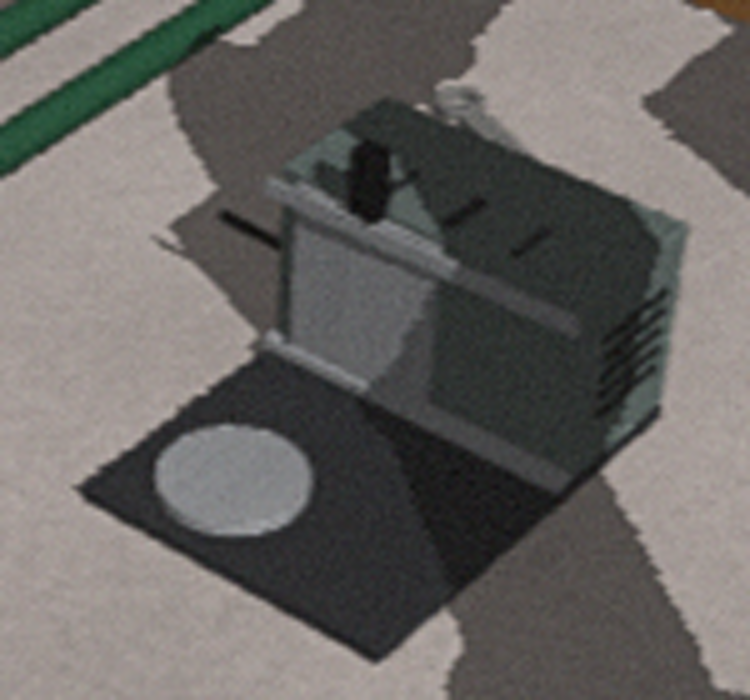

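The top zoom shows the plate centre at full-image (351,252), the black tab near (390,245), and the ribs right of it. The base's left edge is vertical at u=336, rows 232–294, so yaw is close to 0. The cameras disagree by about 3 and 6 mm, so I'll calibrate on the held jar later. Next are the lamp yaw, the tab, and the clearances around the jar.

```bash
python3 - <<'E'
from h import *
t=dict(np.load("top0.npz"));s=dict(np.load("side0.npz"))
P=cloud(t);Q=cloud(s)
a=ray(t,336,232.6,.01);b=ray(t,336,294.4,.01);print("front edge",a,b,"yaw",np.arctan2(*(a-b)[[1,0]]))
# ribs in zoomed pixel coordinates: top, z=.127ish ; tab top z=.162
for n,(u,v) in dict(ribhalf=(398,353),ribopen=(398,422),rib0=(400,283),tab=(352,278)).items():
    print(n,ray(t,320+u/5-.4,190+v/5-.4,.162 if n=="tab" else .127))
for n,(u,v) in dict(ribhalf=(465,212),ribopen=(533,243),rib0=(405,182),tab=(370,150)).items():
    print("side",n,ray(s,290+u/5-.4,160+v/5-.4,.162 if n=="tab" else .127))
# side base corners
for u,v in ((80,490),(375,660)): print("side corner",ray(s,290+u/5-.4,160+v/5-.4,.01))
# lamp box top face via cloud
for n,C in (("top",P),("side",Q)):
    m=(C[...,0]>.35)&(C[...,0]<.65)&(C[...,1]<-.18)&(C[...,1]>-.4)&(C[...,2]>.115)&(C[...,2]<.14)
    A=C[m][:,:2].astype(np.float32);print(n,cv2.minAreaRect(A),C[m][:,2].mean())
    m=(C[...,0]>.35)&(C[...,0]<.65)&(C[...,1]<-.18)&(C[...,1]>-.4)&(C[...,2]>.15)
    A=C[m];print("tab pts",len(A),A.mean(0),A.min(0),A.max(0))
A=np.vstack([P.reshape(-1,3),Q.reshape(-1,3)]);A=A[np.isfinite(A).all(1)]
c=np.array([.630,.199])
A=A[np.hypot(A[:,0]-c[0],A[:,1]-c[1])<.2]
for deg in range(0,180,15):
    th=np.radians(deg);j=np.array([np.cos(th),np.sin(th)]);k=np.array([-j[1],j[0]])
    d=A[:,:2]-c;x=np.abs(d@j);y=np.abs(d@k)
    notj=np.hypot(*d.T)>.034
    B=notj&(x<.105)&(y<.048)&(A[:,2]>.10); F=notj&(x<.07)&(y<.02)&(A[:,2]>.03)
    print("jaw dir",deg,"body",B.sum(),"finger",F.sum())
h=(A[:,2]>.1)&(np.hypot(A[:,0]-c[0],A[:,1]-c[1])>.034);print(A[h].min(0),A[h].max(0))
E
```

```text
front edge [ 0.59032737 -0.1164601   0.01      ] [ 0.39869407 -0.1121037   0.01      ] yaw -0.022729114594211626
ribhalf [ 0.484792   -0.29265877  0.127     ]
ribopen [ 0.44519791 -0.29097355  0.127     ]
rib0 [ 0.52529244 -0.29552922  0.127     ]
tab [ 0.52314481 -0.26387925  0.162     ]
side ribhalf [ 0.48413668 -0.29031311  0.127     ]
side ribopen [ 0.44287706 -0.28889081  0.127     ]
side rib0 [ 0.52308607 -0.29359806  0.127     ]
side tab [ 0.52416124 -0.26151394  0.162     ]
side corner [ 0.5846943  -0.10735735  0.01      ]
side corner [ 0.39632895 -0.10096764  0.01      ]
top ((0.49124258756637573, -0.3092668950557709), (0.1040167510509491, 0.19049498438835144), 88.73177337646484) 0.12351214953330764
tab pts 36 [ 0.52540437 -0.26585217  0.15917665] [ 0.51673689 -0.27341058  0.15104745] [ 0.53393972 -0.25891101  0.16635529]
side ((0.4898666739463806, -0.3055678606033325), (0.11146262288093567, 0.19365648925304413), 89.37225341796875) 0.12375886549694409
tab pts 51 [ 0.52404603 -0.26016464  0.15787058] [ 0.5154487  -0.27059317  0.1505339 ] [ 0.53581115 -0.25308306  0.16416379]
jaw dir 0 body 0 finger 0
jaw dir 15 body 0 finger 0
jaw dir 30 body 0 finger 0
jaw dir 45 body 0 finger 0
jaw dir 60 body 0 finger 0
jaw dir 75 body 0 finger 0
jaw dir 90 body 0 finger 0
jaw dir 105 body 0 finger 0
jaw dir 120 body 42 finger 0
jaw dir 135 body 4 finger 0
jaw dir 150 body 29 finger 0
jaw dir 165 body 17 finger 0
[0.45736724 0.01922392 0.10004981] [0.7673037  0.31230898 0.21565911]
```

```bash
python3 -m crank '[[[0,0,-10],[0,0,-0.18],87],[[0,0,-10],[0,0,-0.18],87],[[0,0,-10],[0,0,-0.18],87],[[0,0,-10],[0,0,-0.18],87],[[0,0,-10],[0,0,-0.18],87],[[0,0,-10],[0,0,-0.18],87],[[0,0,-10],[0,0,-0.18],87],[[0,0,0],[0,0,0],87]]' 25
cat > w.py <<'E'
import sys
from plant import r
import numpy as np
from scipy.spatial.transform import Rotation as R
s=r.observe();M=R.from_quat(s["orientation"])
print("t",round(s["time"],2),"tcp",np.round(s["tcp_pos"],4),"j",np.round(s["joint_pos"],2),"F",np.round(s["force"],2),"w",round(float(s["width"])*87,1))
X=M.as_matrix();print("yaw",np.round(np.arctan2(X[1,0],X[0,0]),4),"zaxis",np.round(X[:,2],4))
if len(sys.argv)>3:
    p=np.array([float(v) for v in sys.argv[1:4]]);print("shift mm (tool)",np.round(1000*X.T@(p-s["tcp_pos"]),1))
    yaw=float(sys.argv[4]) if len(sys.argv)>4 else np.pi/2
    G=np.array([[np.cos(yaw),np.sin(yaw),0],[np.sin(yaw),-np.cos(yaw),0],[0,0,-1]]).T
    print("turn (tool)",np.round(R.from_matrix(X.T@G).as_rotvec(),4))
E
python3 w.py 0.63 0.199 0.3
```

```text
time: 1.1
tcp_pos: [0.1979, -0.6164, 0.2958]
orientation: [0.693, 0.721, 0.003, -0.005]
force: [0.3, -0.6, 0.4]
width: 0.998
t 1.1 tcp [ 0.1979 -0.6164  0.2958] j [ 1.4   0.31 -0.23  1.34  0.07  1.51  1.21] F [ 0.31 -0.62  0.39] w 86.8
yaw 1.6105 zaxis [-0.004   0.0116 -0.9999]
shift mm (tool) [797.6 464.2   3.5]
turn (tool) [-0.0038 -0.0116  0.0397]
```

```bash
python3 -m crank '[[[45,30,0],[0,-0.01,0.04],87],[[50,30,0],[0,0,0],87],[[50,30,0],[0,0,0],87],[[50,30,0],[0,0,0],87],[[50,30,0],[0,0,0],87],[[50,30,0],[0,0,0],87],[[50,30,0],[0,0,0],87],[[50,30,0],[0,0,0],87],[[50,30,0],[0,0,0],87],[[50,30,0],[0,0,0],87],[[50,30,0],[0,0,0],87],[[0,0,0],[0,0,0],87]]'; python3 w.py 0.63 0.199 0.25
```

```text
time: 2.6
tcp_pos: [0.5446, -0.0595, 0.2862]
orientation: [0.726, 0.688, -0.0, -0.007]
force: [0.0, 0.2, 0.3]
width: 1.0
t 2.6 tcp [ 0.5446 -0.0595  0.2862] j [ 0.77  0.15 -0.77  1.59  0.09  1.46 -0.07] F [0.01 0.16 0.28] w 87.0
yaw 1.5178 zaxis [-0.0098  0.0094 -0.9999]
shift mm (tool) [262.3  72.   37.8]
turn (tool) [-0.0101 -0.0092 -0.053 ]
```

```bash
python3 -m crank '[[[45,10,0],[-0.01,-0.01,-0.05],87],[[50,14,0],[0,0,0],87],[[50,14,0],[0,0,0],87],[[50,14,0],[0,0,0],87],[[40,14,0],[0,0,0],87],[[0,0,0],[0,0,0],87],[[0,0,0],[0,0,0],87]]'; python3 w.py 0.63 0.199 0.25
python3 - <<'E'
from plant import eyes
from h import *
for n in ("top","side"):
    d=eyes.get_image(n); cv2.imwrite(f"pics/{n}1.png",d["image"]); np.savez(f"{n}1.npz",**d)
E
```

```text
time: 3.48
tcp_pos: [0.6161, 0.1703, 0.2785]
orientation: [0.719, 0.695, -0.006, -0.0]
force: [-0.2, -0.3, -0.0]
width: 0.999
t 3.48 tcp [0.6161 0.1703 0.2785] j [ 0.32  0.41 -0.86  1.37  0.31  1.51 -0.56] F [-0.23 -0.35 -0.01] w 86.9
yaw 1.5373 zaxis [-0.0093 -0.0082 -0.9999]
shift mm (tool) [29.4 13.2 28.2]
turn (tool) [-0.0091  0.0084 -0.0336]
```

View pics/side1.png

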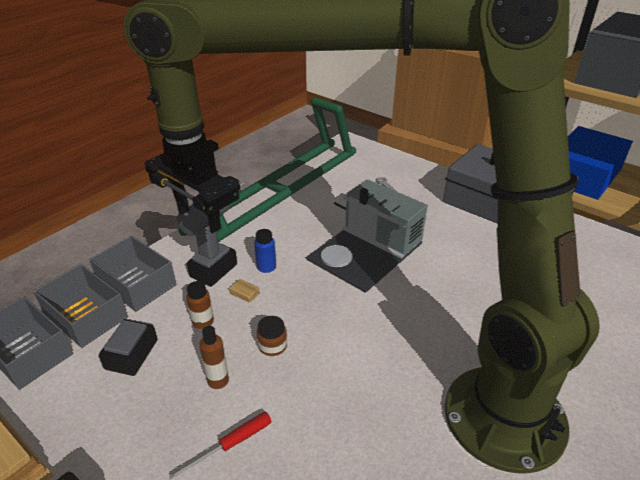

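View pics/top1.png

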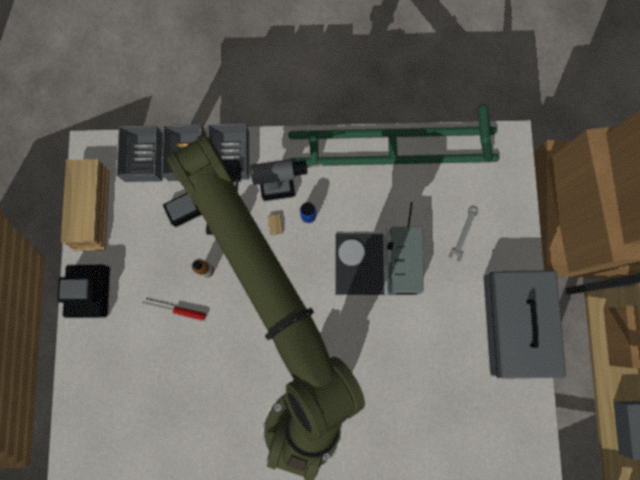

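The side view shows the gripper above and beside the jar (200,305) with nothing disturbed, and the drill at (210,240) is clear of the jaw direction. Next I align, then descend.

```bash
python3 -m crank '[[[29,13,10],[-0.009,0.008,-0.034],87],[[0,0,5],[0,0,0],87],[[0,0,0],[0,0,0],87]]'; python3 w.py 0.63 0.199 0.12
```

```text
time: 3.95
tcp_pos: [0.6313, 0.1925, 0.2638]
orientation: [0.71, 0.704, -0.001, 0.002]
force: [-1.0, -0.5, -0.1]
width: 0.999
t 3.95 tcp [0.6313 0.1925 0.2638] j [ 0.27  0.45 -0.86  1.35  0.34  1.49 -0.57] F [-0.99 -0.51 -0.05] w 86.9
yaw 1.5617 zaxis [ 0.0021 -0.0041 -1.    ]
shift mm (tool) [  7.1  -1.6 143.8]
turn (tool) [ 0.0021  0.0041 -0.0091]
```

```bash
python3 -m crank '[[[7,-1,30],[0,0.004,-0.009],87],[[0,0,30],[0,0,0],87],[[0,0,30],[0,0,0],87],[[0,0,30],[0,0,0],87],[[0,0,10],[0,0,0],87],[[0,0,0],[0,0,0],87]]'; python3 w.py 0.63 0.199 0.053
```

```text
time: 4.7
tcp_pos: [0.6337, 0.19, 0.1349]
orientation: [0.712, 0.702, 0.002, 0.005]
force: [-0.5, -0.2, -0.2]
width: 0.998
t 4.7 tcp [0.6337 0.19   0.1349] j [ 0.27  0.53 -0.82  1.52  0.41  1.26 -0.62] F [-0.48 -0.19 -0.2 ] w 86.9
yaw 1.5567 zaxis [ 0.009  -0.0046 -0.9999]
shift mm (tool) [ 9.3 -4.6 81.8]
turn (tool) [ 0.0091  0.0046 -0.014 ]
```

```bash
python3 -m crank '[[[9,-5,0],[0.009,0.005,-0.014],87],[[0,0,0],[0,0,0],87],[[1,0,20],[0,0,0],87],[[1,-1,20],[0.002,0,-0.002],87],[[0,0,0],[0,0,0],87]]'; python3 w.py 0.63 0.199 0.053
```

```text
time: 5.32
tcp_pos: [0.6288, 0.2025, 0.0951]
orientation: [0.706, 0.708, 0.001, -0.0]
force: [-0.4, 0.4, 0.2]
width: 1.0
t 5.33 tcp [0.6288 0.2025 0.0951] j [ 0.25  0.57 -0.81  1.56  0.43  1.2  -0.64] F [-0.41  0.41  0.24] w 87.0
yaw 1.5737 zaxis [ 0.0014  0.0018 -1.    ]
shift mm (tool) [-3.6  1.1 42.1]
turn (tool) [ 0.0014 -0.0018  0.0029]
```

```bash
python3 -m crank '[[[-3,1,20],[0.001,-0.002,0.003],87],[[0,0,20],[0,0,0],87],[[0,0,2],[0,0,0],87],[[0,0,0],[0,0,0],87]]'; python3 w.py 0.63 0.199 0.053
python3 - <<'E'
from plant import eyes
from h import *
for n in ("top","side"):
    d=eyes.get_image(n); np.savez(f"{n}2.npz",**d)
cv2.imwrite("pics/side2.png",cv2.resize(d["image"][160:400,100:340],None,fx=2.5,fy=2.5,interpolation=cv2.INTER_CUBIC))
E
```

```text
time: 5.82
tcp_pos: [0.6296, 0.1989, 0.049]
orientation: [0.707, 0.707, -0.001, -0.0]
force: [0.3, -0.7, -0.2]
width: 0.997
t 5.83 tcp [0.6296 0.1989 0.049 ] j [ 0.23  0.62 -0.79  1.59  0.47  1.13 -0.66] F [ 0.33 -0.7  -0.16] w 86.8
yaw 1.5701 zaxis [-1.3e-03 -7.0e-04 -1.0e+00]
shift mm (tool) [ 0.1  0.4 -4. ]
turn (tool) [-0.0013  0.0007 -0.0007]
```

View pics/side2.png

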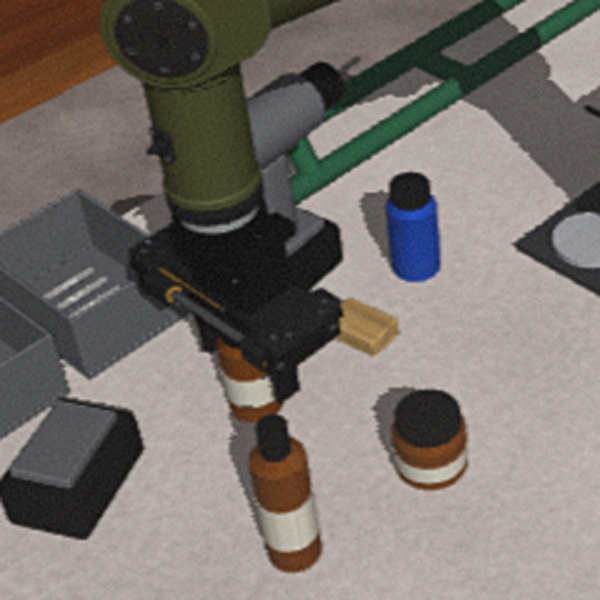

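The zoomed side view shows the jar (255,385) between the fingers, near finger at (285,375), and the neighbours untouched. I'll raise 4 mm and close.

```bash
python3 -m crank '[[[0,0,-4],[0,0,0],87],[[0,0,0],[0,0,0],60],[[0,0,0],[0,0,0],48],[[0,0,0],[0,0,0],40],[[0,0,0],[0,0,0],30],[[0,0,0],[0,0,0],30]]' 22; python3 w.py 0.63 0.199 0.053
```

```text
time: 6.68
tcp_pos: [0.6307, 0.1995, 0.0558]
orientation: [0.707, 0.707, 0.001, 0.001]
force: [-1.3, -0.3, 0.9]
width: 0.562
t 6.67 tcp [0.6307 0.1995 0.0558] j [ 0.24  0.61 -0.79  1.59  0.46  1.14 -0.66] F [-1.29 -0.27  0.87] w 48.9
yaw 1.5702 zaxis [ 0.0022 -0.     -1.    ]
shift mm (tool) [-0.5 -0.7  2.8]
turn (tool) [ 0.0022  0.     -0.0006]
```

```bash
python3 -m crank '[[[0,0,-10],[0,0,0],30],[[0,0,-25],[0,0,0],30],[[0,0,-30],[0,0,0],30],[[0,0,-30],[0,0,0],30],[[0,0,-30],[0,0,0],30],[[0,0,-20],[0,0,0],30],[[0,0,0],[0,0,0],30]]'; python3 w.py 0.525 -0.158 0.18
```

```text
time: 7.55
tcp_pos: [0.6293, 0.199, 0.2053]
orientation: [0.707, 0.707, -0.001, 0.0]
force: [0.2, 0.6, -2.1]
width: 0.564
t 7.55 tcp [0.6293 0.199  0.2053] j [ 0.27  0.48 -0.85  1.43  0.36  1.39 -0.59] F [ 0.19  0.63 -2.14] w 49.0
yaw 1.5708 zaxis [-7.e-04 -9.e-04 -1.e+00]
shift mm (tool) [-357.  -104.3   25.7]
turn (tool) [-0.0007  0.0009  0.    ]
```

```bash
python3 -m crank '[[[-20,-8,0],[0,0,0],30],[[-30,-9,0],[0,0,0],30],[[-35,-10,0],[0,0,0],30],[[-35,-10,0],[0,0,0],30],[[-35,-10,0],[0,0,0],30],[[-35,-10,0],[0,0,0],30],[[-35,-10,0],[0,0,0],30],[[-35,-10,0],[0,0,0],30],[[-30,-9,0],[0,0,0],30],[[-15,-5,0],[0,0,0],30],[[0,0,0],[0,0,0],30]]'; python3 w.py 0.525 -0.158 0.18
```

```text
time: 8.93
tcp_pos: [0.5271, -0.1158, 0.1902]
orientation: [0.706, 0.708, -0.007, -0.009]
force: [-0.4, -0.1, -2.4]
width: 0.563
t 8.93 tcp [ 0.5271 -0.1158  0.1902] j [ 0.88  0.2  -0.8   1.74  0.15  1.29  0.05] F [-0.45 -0.05 -2.35] w 48.9
yaw 1.5723 zaxis [-0.0236  0.0025 -0.9997]
shift mm (tool) [-42.2  -1.9  10.2]
turn (tool) [-0.0236 -0.0025  0.0016]
```

Now I correct the tilt, stop above the plate, and look.

```bash
python3 -m crank '[[[-20,-1,0],[-0.024,-0.002,0],30],[[-22,-1,0],[0,0,0],30],[[0,0,0],[0,0,0],30]]'; python3 w.py 0.525 -0.158 0.10
```

```text
time: 9.3
tcp_pos: [0.5264, -0.1542, 0.1895]
orientation: [0.704, 0.71, 0.002, -0.001]
force: [0.9, 0.5, -2.3]
width: 0.562
t 9.3 tcp [ 0.5264 -0.1542  0.1895] j [ 0.94  0.2  -0.78  1.74  0.14  1.26  0.13] F [ 0.92  0.48 -2.33] w 48.9
yaw 1.5784 zaxis [ 7.0e-04  3.8e-03 -1.0e+00]
shift mm (tool) [-4.1 -1.5 89.5]
turn (tool) [ 0.0007 -0.0038  0.0076]
```

```bash
python3 - <<'E'
from plant import eyes
from h import *
for n,(x,y) in (("top",(300,180)),("side",(230,90))):
    d=eyes.get_image(n); np.savez(f"{n}3.npz",**d)
    cv2.imwrite(f"pics/{n}3.png",cv2.resize(d["image"][y:y+200,x:x+200],None,fx=3,fy=3,interpolation=cv2.INTER_CUBIC))
E
```

```text
(no output)
```

View pics/side3.png

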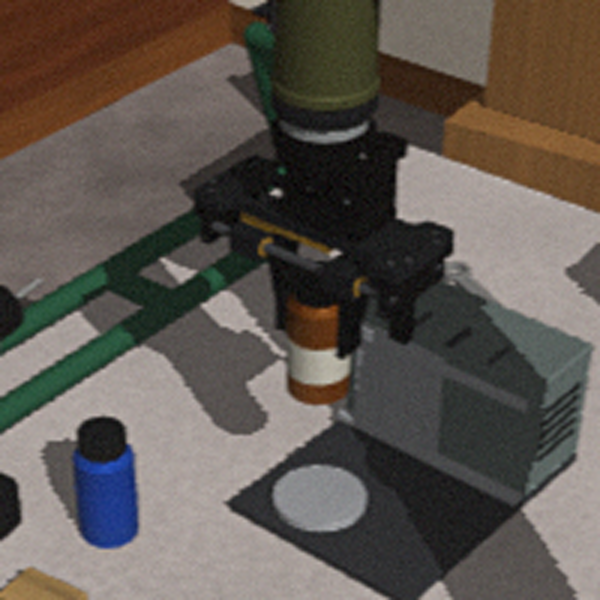

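View pics/top3.png

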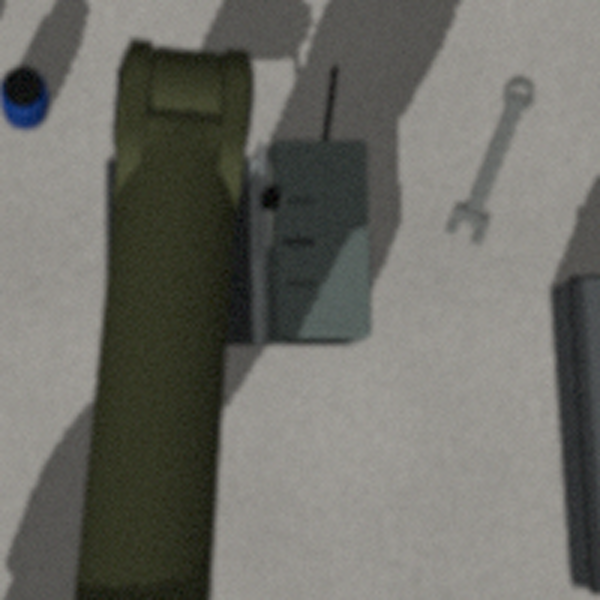

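Side zoom: the jar hangs upright between the fingers, its bottom near (319,398) above the plate (320,497), and the tab is at (400,320). In the top view the arm hides the plate. I'll compare the held jar and the plate within the side view.

```bash
cat > jarside.py <<'E'
import sys
from h import *
d=dict(np.load(sys.argv[1]));x0,x1,y0,y1=map(int,sys.argv[2:6]);jar=np.array(eval(sys.argv[6]))  # predicted jar bottom
im=cv2.GaussianBlur(d["image"],(3,3),0)
hsv=cv2.cvtColor(im,cv2.COLOR_BGR2HSV)
m=(((hsv[...,0]<14)&(hsv[...,1]>120)&(hsv[...,2]>60))).astype(np.uint8)
k=np.zeros_like(m);k[y0:y1,x0:x1]=1;m*=k
# predicted silhouette of bottom rim
th=np.linspace(0,6.283,200)
rim=np.array([proj(d,jar+[.025*np.cos(a),.025*np.sin(a),0]) for a in th])
print("pred rim u",rim[:,0].min(),rim[:,0].max(),"vmax",rim[:,1].max())
ys,xs=np.nonzero(m);print("mask",xs.min(),xs.max(),ys.min(),ys.max(),len(xs))
for y in range(ys.max()-7,ys.max()+1):
    r=xs[ys==y];print(y,r.min(),r.max(),(r.min()+r.max())/2)
for h in (.005,.01):
    print("axis pred at h",h,proj(d,jar+[0,0,h]))
E
python3 jarside.py side3.npz 315 360 180 235 "[.5264,-.1542,.1337]"
python3 - <<'E'
from h import *
s=dict(np.load("side3.npz"));im=s["image"]
g=im.min(2);m=np.zeros_like(g);m[235:275,312:362]=(g[235:275,312:362]>85)
c=max(cv2.findContours(m,0,1)[0],key=cv2.contourArea);e=cv2.fitEllipse(c);print(e,ray(s,*e[0],.018))
E
```

```text
pred rim u 325.52152714045815 346.4351165464079 vmax 224.5144497256213
mask 327 345 191 223 287
216 345 345 345.0
217 327 345 336.0
218 327 345 336.0
219 327 345 336.0
220 327 345 336.0
221 328 344 336.0
222 329 343 336.0
223 331 341 336.0
axis pred at h 0.005 [336.00986772 216.58404439]
axis pred at h 0.01 [336.05033941 214.8775658 ]
((336.26092529296875, 255.54293823242188), (21.484895706176758, 30.90522003173828), 93.00730895996094) [ 0.52368955 -0.15553555  0.018     ]
```

```bash
python3 -m crank '[[[-4,-1,20],[0.001,-0.004,0.008],30],[[0,0,20],[0,0,0],30],[[0,0,20],[0,0,0],30],[[0,0,20],[0,0,0],30],[[0,0,0],[0,0,0],30]]'; python3 w.py 0.526 -0.1585 0.0738
```

```text
time: 10.02
tcp_pos: [0.5245, -0.1508, 0.1021]
orientation: [0.704, 0.71, -0.0, -0.003]
force: [-0.9, -0.1, -0.5]
width: 0.567
t 10.03 tcp [ 0.5245 -0.1508  0.1021] j [ 0.9   0.29 -0.76  1.84  0.22  1.1   0.07] F [-0.87 -0.08 -0.55] w 49.3
yaw 1.5785 zaxis [-0.0039  0.0037 -1.    ]
shift mm (tool) [-7.9  1.5 28.3]
turn (tool) [-0.0038 -0.0037  0.0077]
```

```bash
python3 -m crank '[[[-8,1,5],[-0.004,-0.004,0.008],30],[[0,0,5],[0,0,0],30],[[0,0,0],[0,0,0],30]]'; python3 w.py 0.526 -0.1585 0.0738;  python3 -m crank '[[[0,0,0],[0,0,0],30]]'; python3 w.py 0.526 -0.1585 0.0738
```

```text
time: 10.4
tcp_pos: [0.5265, -0.1591, 0.0922]
orientation: [0.707, 0.707, 0.0, 0.001]
force: [0.2, -0.3, -2.4]
width: 0.565
t 10.4 tcp [ 0.5265 -0.1591  0.0922] j [ 0.9   0.31 -0.75  1.84  0.24  1.08  0.06] F [ 0.18 -0.25 -2.41] w 49.1
yaw 1.5704 zaxis [ 0.0019 -0.001  -1.    ]
shift mm (tool) [ 0.6 -0.5 18.4]
turn (tool) [ 0.0019  0.001  -0.0004]
time: 10.52
tcp_pos: [0.5268, -0.1592, 0.0926]
orientation: [0.707, 0.707, 0.0, 0.001]
force: [-0.5, -1.5, -2.5]
width: 0.568
t 10.53 tcp [ 0.5268 -0.1592  0.0926] j [ 0.9   0.31 -0.75  1.84  0.24  1.08  0.06] F [-0.47 -1.5  -2.55] w 49.4
yaw 1.5703 zaxis [ 0.0026 -0.0014 -1.    ]
shift mm (tool) [ 0.7 -0.8 18.8]
turn (tool) [ 0.0026  0.0014 -0.0005]
```

```bash
python3 -m crank '[[[1,0,5],[0.002,0.001,0],30],[[0,0,5],[0,0,0],30],[[0,0,4],[0,0,0],30],[[0,0,0],[0,0,0],30]]'; python3 w.py 0.526 -0.1585 0.0738; python3 - <<'E'
from plant import eyes
from h import *
d=eyes.get_image("side"); np.savez("side4.npz",**d)
cv2.imwrite("pics/side4.png",cv2.resize(d["image"][180:300,270:430],None,fx=5,fy=5,interpolation=cv2.INTER_CUBIC))
E
```

```text
time: 11.02
tcp_pos: [0.527, -0.1581, 0.078]
orientation: [0.707, 0.707, 0.0, 0.001]
force: [0.1, -0.5, -1.0]
width: 0.568
t 11.03 tcp [ 0.527  -0.1581  0.078 ] j [ 0.89  0.33 -0.74  1.85  0.25  1.06  0.05] F [ 0.14 -0.51 -1.02] w 49.4
yaw 1.5704 zaxis [ 1.1e-03 -7.0e-04 -1.0e+00]
shift mm (tool) [-0.4 -1.   4.2]
turn (tool) [ 0.0011  0.0007 -0.0003]
```

View pics/side4.png

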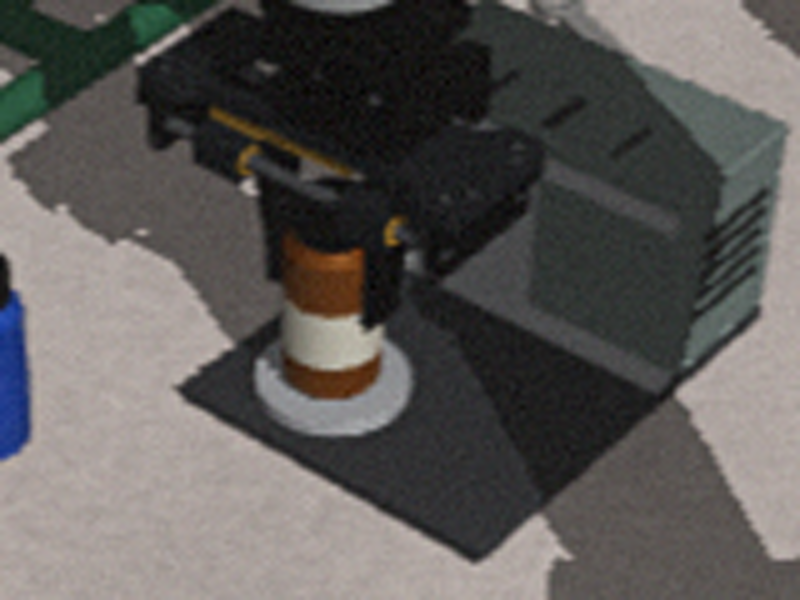

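Zoomed side view: the jar's axis is at u≈332 and the plate spans 255–413 (centre 334). The jar is about 4 mm above the plate and centred to within about 3 mm. I'll lower gently until it touches.

```bash
python3 -m crank '[[[0,0,2],[0.001,0.001,0],30],[[0,0,0],[0,0,0],30]]'; python3 -m crank '[[[0,0,2],[0,0,0],30],[[0,0,0],[0,0,0],30]]'; python3 w.py 0.526 -0.1585 0.0738
```

```text
time: 11.32
tcp_pos: [0.5273, -0.1582, 0.0763]
orientation: [0.707, 0.707, 0.0, 0.0]
force: [-0.0, -0.8, -1.9]
width: 0.567
time: 11.58
tcp_pos: [0.5274, -0.1582, 0.0743]
orientation: [0.707, 0.707, 0.0, 0.0]
force: [-0.5, -0.9, -1.8]
width: 0.564
t 11.57 tcp [ 0.5274 -0.1582  0.0743] j [ 0.89  0.33 -0.74  1.86  0.26  1.05  0.04] F [-0.48 -0.93 -1.77] w 49.1
yaw 1.5703 zaxis [ 9.e-04  1.e-04 -1.e+00]
shift mm (tool) [-0.3 -1.5  0.5]
turn (tool) [ 0.0009 -0.0001 -0.0005]
```

```bash
for i in 1; do python3 -m crank '[[[0,0,1],[0,0,0],30],[[0,0,0],[0,0,0],30]]'; python3 -m crank '[[[0,0,1],[0,0,0],30],[[0,0,0],[0,0,0],30]]'; done; python3 w.py 0.526 -0.1585 0.0738
```

```text
time: 11.82
tcp_pos: [0.5278, -0.1583, 0.0739]
orientation: [0.707, 0.707, 0.0, 0.001]
force: [0.6, 1.2, -2.1]
width: 0.571
time: 12.08
tcp_pos: [0.5279, -0.1584, 0.0739]
orientation: [0.707, 0.707, 0.0, 0.001]
force: [-0.2, 0.1, -1.6]
width: 0.564
t 12.07 tcp [ 0.5279 -0.1584  0.0739] j [ 0.89  0.33 -0.74  1.86  0.26  1.05  0.04] F [-0.17  0.06 -1.64] w 49.1
yaw 1.5703 zaxis [ 0.0013 -0.0011 -1.    ]
shift mm (tool) [-0.1 -1.9  0.1]
turn (tool) [ 0.0013  0.0011 -0.0005]
```

```bash
python3 -m crank '[[[0,-1,2],[0.001,0.001,0],30],[[0,0,0],[0,0,0],30]]'; python3 -m crank '[[[0,0,2],[0,0,0],30],[[0,0,0],[0,0,0],30]]';python3 w.py 0.526 -0.1585 0.0738
```

```text
time: 12.32
tcp_pos: [0.5282, -0.1586, 0.0739]
orientation: [0.707, 0.707, 0.0, 0.001]
force: [-0.0, -0.7, -3.1]
width: 0.567
time: 12.58
tcp_pos: [0.5284, -0.1588, 0.0738]
orientation: [0.707, 0.707, -0.0, 0.002]
force: [-0.3, -0.7, -2.7]
width: 0.563
t 12.57 tcp [ 0.5284 -0.1588  0.0738] j [ 0.89  0.33 -0.74  1.86  0.26  1.05  0.04] F [-0.32 -0.73 -2.69] w 49.0
yaw 1.5701 zaxis [ 0.0022 -0.0028 -1.    ]
shift mm (tool) [ 0.3 -2.4  0. ]
turn (tool) [ 0.0022  0.0028 -0.0007]
```

```bash
python3 -m crank '[[[0,0,3],[0,0,0],30]]';python3 w.py 0.526 -0.1585 0.0738; python3 - <<'E'
from plant import eyes
from h import *
d=eyes.get_image("side"); np.savez("side5.npz",**d)
cv2.imwrite("pics/side5.png",cv2.resize(d["image"][180:300,270:430],None,fx=5,fy=5,interpolation=cv2.INTER_CUBIC))
E
python3 jarside.py side5.npz 315 360 220 262 "[.527,-.1585,.018]"
```

```text
time: 12.7
tcp_pos: [0.528, -0.159, 0.073]
orientation: [0.707, 0.707, -0.001, 0.001]
force: [-13.1, 2.1, 32.3]
width: 0.564
t 12.7 tcp [ 0.528 -0.159  0.073] j [ 0.88  0.33 -0.74  1.86  0.26  1.05  0.04] F [-13.07   2.14  32.27] w 49.1
yaw 1.5699 zaxis [ 0.     -0.0041 -1.    ]
shift mm (tool) [ 0.5 -2.  -0.8]
turn (tool) [ 0.      0.0041 -0.0009]
pred rim u 326.08410698390844 345.8305711589879 vmax 260.8336267736101
mask 328 344 230 259 234Traceback (most recent call last):
  File "jarside.py", line 14, in <module>
    r=xs[ys==y];print(y,r.min(),r.max(),(r.min()+r.max())/2)
                        ~~~~~^^
    return umr_minimum(a, axis, None, out, keepdims, initial, where)
ValueError: zero-size array to reduction operation minimum which has no identity
```

View pics/side5.png

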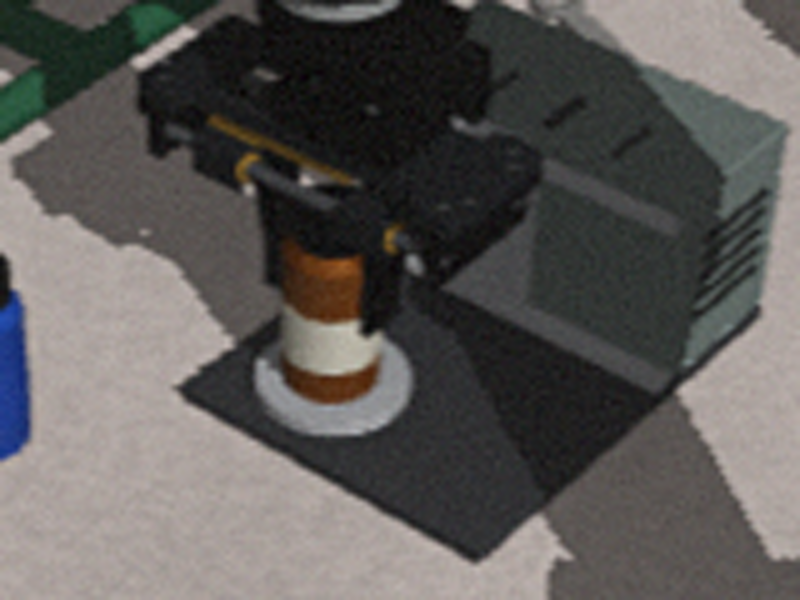

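A push row met 32 N, so the jar is standing on the plate. I'll relax the push, then open slowly.

```bash
python3 -m crank '[[[0,0,0],[0,0,0],30],[[0,0,0],[0,0,0],30]]'; python3 w.py 0.526 -0.1585 0.0738; python3 -m crank '[[[0,0,0],[0,0,0],50],[[0,0,0],[0,0,0],54],[[0,0,0],[0,0,0],60],[[0,0,0],[0,0,0],70],[[0,0,0],[0,0,0],80]]' 22; python3 w.py 0.526 -0.1585 0.0738
```

```text
time: 13.0
tcp_pos: [0.5281, -0.1591, 0.0732]
orientation: [0.707, 0.707, -0.002, 0.002]
force: [-0.3, -0.2, -0.1]
width: 0.57
t 13.0 tcp [ 0.5281 -0.1591  0.0732] j [ 0.88  0.33 -0.74  1.86  0.26  1.05  0.04] F [-0.27 -0.16 -0.12] w 49.6
yaw 1.5701 zaxis [ 3.0e-04 -4.8e-03 -1.0e+00]
shift mm (tool) [ 0.6 -2.1 -0.6]
turn (tool) [ 0.0003  0.0048 -0.0007]
time: 13.62
tcp_pos: [0.5281, -0.159, 0.072]
orientation: [0.707, 0.707, -0.001, 0.001]
force: [0.2, -0.2, 0.5]
width: 0.835
t 13.62 tcp [ 0.5281 -0.159   0.072 ] j [ 0.88  0.34 -0.74  1.86  0.26  1.05  0.04] F [ 0.17 -0.18  0.54] w 72.6
yaw 1.57 zaxis [ 2.0e-04 -3.6e-03 -1.0e+00]
shift mm (tool) [ 0.5 -2.1 -1.8]
turn (tool) [ 0.0002  0.0036 -0.0008]
```

Rise straight up in small steps, checking drift.

```bash
python3 -m crank '[[[0,0,0],[0,0.004,0],87],[[0,0,-10],[0,0,0],87],[[0,0,-15],[0,0,0],87],[[0,0,-20],[0,0,0],87],[[0,0,-25],[0,0,0],87],[[0,0,-30],[0,0,0],87],[[0,0,-30],[0,0,0],87],[[0,0,-30],[0,0,0],87],[[0,0,0],[0,0,0],87]]'; python3 w.py 0.5245 -0.263 0.235 1.545
python3 - <<'E'
from plant import eyes
from h import *
for n,(x,y,w,h) in (("top",(320,180,120,120)),("side",(280,160,160,120))):
    d=eyes.get_image(n); np.savez(f"{n}6.npz",**d)
    cv2.imwrite(f"pics/{n}6.png",cv2.resize(d["image"][y:y+h,x:x+w],None,fx=5,fy=5,interpolation=cv2.INTER_CUBIC))
E
```

```text
time: 14.75
tcp_pos: [0.5296, -0.1583, 0.2455]
orientation: [0.707, 0.707, 0.002, 0.004]
force: [0.0, 0.2, -0.7]
width: 1.0
t 14.75 tcp [ 0.5296 -0.1583  0.2455] j [ 0.95  0.16 -0.78  1.66  0.12  1.36  0.15] F [ 0.    0.21 -0.75] w 87.0
yaw 1.5718 zaxis [ 0.0073 -0.0028 -1.    ]
shift mm (tool) [-104.6   -5.2   10.8]
turn (tool) [0.0073 0.0028 0.0268]
```

View pics/side6.png

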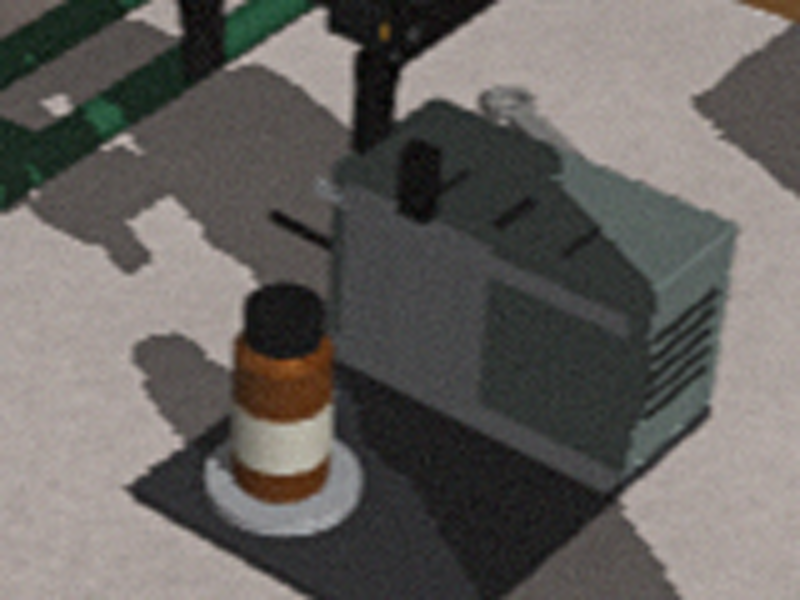

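The jar stands upright and free. In the side zoom its axis is at u≈282 and the plate spans 205–363 (centre 284). The tab is at (419,180), with ribs at (450,185), (515,212) and (580,240). Next I move above the tab.

```bash
python3 -m crank '[[[-35,-3,0],[0.007,0.003,0.027],87],[[-35,-3,0],[0,0,0],87],[[-30,-1,0],[0,0,0],87],[[0,0,0],[0,0,0],87]]'; python3 w.py 0.5237 -0.2625 0.137 1.543
```

```text
time: 15.35
tcp_pos: [0.5155, -0.2646, 0.2381]
orientation: [0.718, 0.696, -0.003, -0.006]
force: [-0.8, 0.2, 0.1]
width: 1.003
t 15.35 tcp [ 0.5155 -0.2646  0.2381] j [ 1.03  0.24 -0.71  1.59  0.16  1.38  0.28] F [-0.8   0.22  0.07] w 87.2
yaw 1.5404 zaxis [-0.0118  0.0042 -0.9999]
shift mm (tool) [  1.9   9.4 101. ]
turn (tool) [-0.0119 -0.0038 -0.0026]
```

```bash
python3 -m crank '[[[2,9,0],[-0.012,-0.004,-0.003],87],[[0,0,20],[0,0,0],87],[[0,0,20],[0,0,0],87],[[0,0,0],[0,0,0],87]]'; python3 w.py 0.5237 -0.2625 0.137 1.543
python3 - <<'E'
from plant import eyes
from h import *
for n,(x,y,w,h) in (("top",(320,180,120,120)),("side",(280,120,160,120))):
    d=eyes.get_image(n); np.savez(f"{n}7.npz",**d)
    cv2.imwrite(f"pics/{n}7.png",cv2.resize(d["image"][y:y+h,x:x+w],None,fx=5,fy=5,interpolation=cv2.INTER_CUBIC))
E
```

```text
time: 15.85
tcp_pos: [0.5245, -0.259, 0.1929]
orientation: [0.715, 0.699, 0.0, -0.002]
force: [0.1, -0.3, -0.3]
width: 0.999
t 15.85 tcp [ 0.5245 -0.259   0.1929] j [ 1.02  0.28 -0.71  1.65  0.19  1.29  0.25] F [ 0.08 -0.28 -0.26] w 86.9
yaw 1.5477 zaxis [-0.0024  0.0031 -1.    ]
shift mm (tool) [-3.7 -0.6 55.9]
turn (tool) [-0.0025 -0.0031  0.0047]
```

View pics/side7.png

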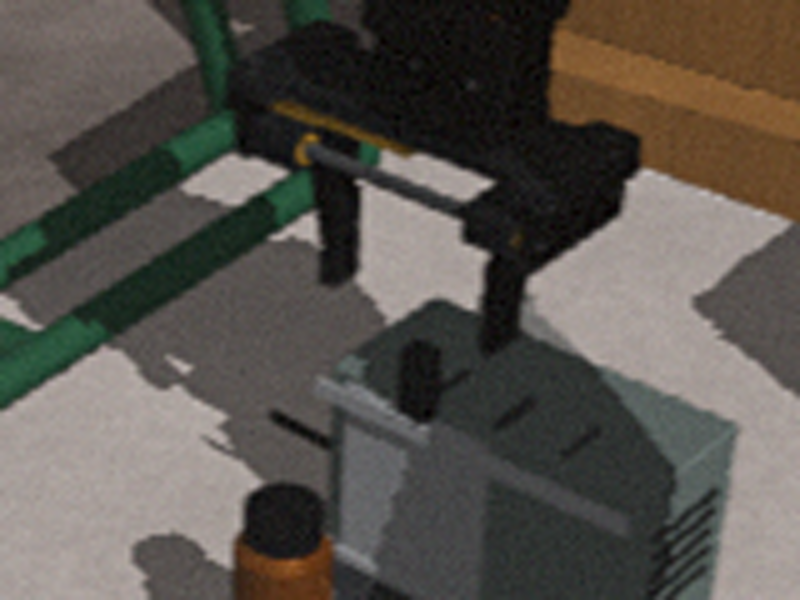

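View pics/top7.png

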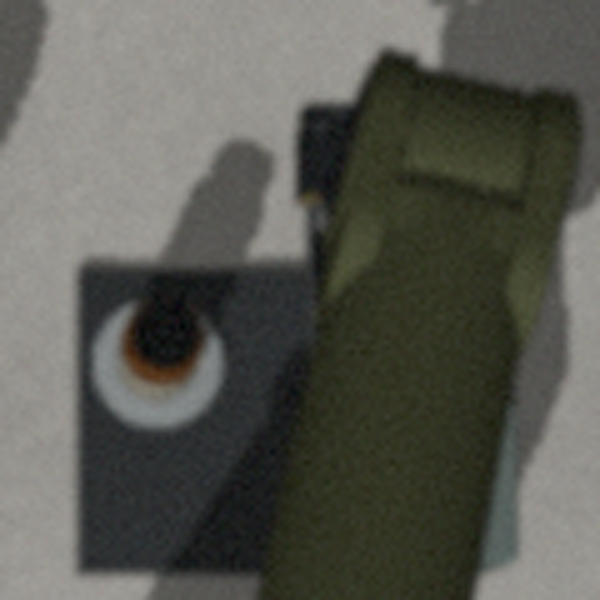

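Side zoom: fingertips at (338,280) and (500,350), midpoint 419, straddle the tab at u=419. In the top view the cap centre is at (165,338) over the plate at (158,362). I'll check jar centring numerically, then descend.

```bash
python3 - <<'E'
from h import *
t=dict(np.load("top7.npz"));im=cv2.GaussianBlur(t["image"],(3,3),0)
print("cap eyeballed",ray(t,320+165/5-.4,180+338/5-.4,.123),"plate",ray(t,351.05,252.2,.018))
C=cloud(t)
m=(np.hypot(C[...,0]-.526,C[...,1]+.158)<.04)&(abs(C[...,2]-.123)<.006);A=C[m];print("cap cloud",len(A),A.mean(0),(A.max(0)+A.min(0))/2)
s=dict(np.load("side6.npz"));C=cloud(s)
m=(np.hypot(C[...,0]-.526,C[...,1]+.158)<.04)&(abs(C[...,2]-.124)<.003);A=C[m];print("side cap cloud",len(A),A.mean(0),(A.max(0)+A.min(0))/2)
E
python3 -m crank '[[[-4,-1,10],[-0.002,-0.003,0.005],87],[[0,0,15],[0,0,0],87],[[0,0,0],[0,0,0],87]]'; python3 w.py 0.5237 -0.2625 0.137 1.543
```

```text
cap eyeballed [ 0.52561503 -0.16081292  0.123     ] plate [ 0.52666442 -0.16112004  0.018     ]
cap cloud 127 [ 0.52952701 -0.16093608  0.12165279] [ 0.52940326 -0.16076598  0.12307916]
side cap cloud 114 [ 0.52833399 -0.1558186   0.12311872] [ 0.52782094 -0.15698831  0.12392264]
time: 16.32
tcp_pos: [0.525, -0.264, 0.1693]
orientation: [0.717, 0.697, 0.0, 0.002]
force: [-0.3, -0.6, 0.7]
width: 0.997
t 16.32 tcp [ 0.525  -0.264   0.1693] j [ 1.02  0.3  -0.7   1.68  0.2   1.24  0.24] F [-0.25 -0.63  0.66] w 86.8
yaw 1.5422 zaxis [ 0.0039 -0.003  -1.    ]
shift mm (tool) [ 1.5 -1.5 32.3]
turn (tool) [ 0.004   0.0029 -0.0008]
```

```bash
python3 -m crank '[[[1,-1,15],[0.004,0.003,0],87],[[0,0,12],[0,0,0],87],[[0,0,0],[0,0,0],87]]'; python3 w.py 0.5237 -0.2625 0.137 1.543
```

```text
time: 16.7
tcp_pos: [0.5239, -0.2628, 0.1402]
orientation: [0.717, 0.697, 0.0, -0.0]
force: [-0.5, 0.4, 0.7]
width: 0.999
t 16.7 tcp [ 0.5239 -0.2628  0.1402] j [ 1.01  0.32 -0.7   1.71  0.22  1.19  0.22] F [-0.47  0.45  0.69] w 86.9
yaw 1.5422 zaxis [-6.e-04  7.e-04 -1.e+00]
shift mm (tool) [ 0.3 -0.2  3.2]
turn (tool) [-0.0006 -0.0007 -0.0008]
```

```bash
python3 -m crank '[[[0,0,2],[0,0,0],60],[[0,0,0],[0,0,0],40],[[0,0,0],[0,0,0],26],[[0,0,0],[0,0,0],20],[[0,0,0],[0,0,0],10],[[0,0,0],[0,0,0],5],[[0,0,0],[0,0,0],5]]' 45; python3 w.py 0.5237 -0.2625 0.137 1.543
python3 - <<'E'
from plant import eyes
from h import *
for n,(x,y,w,h) in (("side",(280,120,160,120)),):
    d=eyes.get_image(n); np.savez(f"{n}8.npz",**d)
    cv2.imwrite(f"pics/{n}8.png",cv2.resize(d["image"][y:y+h,x:x+w],None,fx=5,fy=5,interpolation=cv2.INTER_CUBIC))
E
```

```text
time: 17.58
tcp_pos: [0.5248, -0.2632, 0.1393]
orientation: [0.717, 0.697, 0.0, 0.001]
force: [-0.6, -0.4, 0.3]
width: 0.288
t 17.57 tcp [ 0.5248 -0.2632  0.1393] j [ 1.01  0.32 -0.7   1.71  0.22  1.19  0.22] F [-0.6  -0.42  0.34] w 25.1
yaw 1.5421 zaxis [ 1.5e-03 -6.0e-04 -1.0e+00]
shift mm (tool) [ 0.7 -1.2  2.3]
turn (tool) [ 0.0015  0.0005 -0.0009]
```

View pics/side8.png

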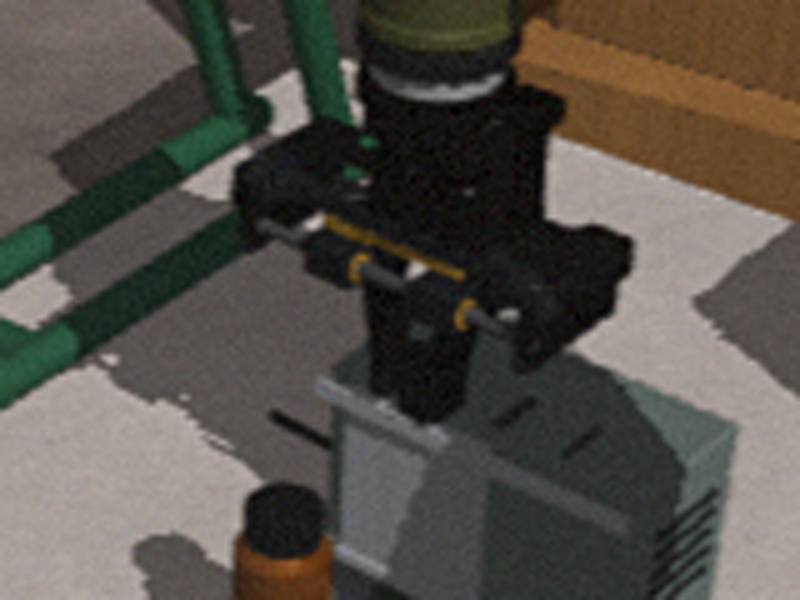

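Still closing at 25 mm. I'll let the fingers finish.

```bash
python3 -m crank '[[[0,0,0],[0,0,0],5],[[0,0,0],[0,0,0],5],[[0,0,0],[0,0,0],5]]'; python3 w.py 0.5237 -0.2625 0.137 1.543
```

```text
time: 18.0
tcp_pos: [0.5245, -0.2632, 0.1393]
orientation: [0.717, 0.697, 0.0, 0.0]
force: [0.0, 0.5, 1.3]
width: 0.202
t 18.0 tcp [ 0.5245 -0.2632  0.1393] j [ 1.01  0.32 -0.7   1.71  0.22  1.19  0.22] F [0.02 0.5  1.33] w 17.5
yaw 1.5425 zaxis [ 8.e-04 -6.e-04 -1.e+00]
shift mm (tool) [ 0.7 -0.9  2.3]
turn (tool) [ 0.0008  0.0006 -0.0005]
```

Gripped: 17.5 mm on an 18 mm tab. A short pull first, to find the closed reference from position and force.

```bash
for i in 1; do python3 -m crank '[[[0,-1,0],[0,0,0],5]]' 55; python3 w.py|head -1; python3 -m crank '[[[0,-1,0],[0,0,0],5]]' >/dev/null; python3 w.py|head -1; python3 -m crank '[[[0,-1,0],[0,0,0],5]]'>/dev/null; python3 w.py|head -1; python3 -m crank '[[[0,-2,0],[0,0,0],5]]'>/dev/null; python3 w.py|head -1;  python3 -m crank '[[[0,0,0],[0,0,0],5]]'>/dev/null; python3 w.py 0.4845 -.263 .139 1.543; done
```

```text
time: 18.12
tcp_pos: [0.5245, -0.2632, 0.1393]
orientation: [0.717, 0.697, 0.001, 0.001]
force: [3.9, -0.9, -2.4]
width: 0.199
t 18.12 tcp [ 0.5245 -0.2632  0.1393] j [ 1.01  0.32 -0.7   1.71  0.22  1.19  0.22] F [ 3.92 -0.86 -2.4 ] w 17.3
t 18.25 tcp [ 0.5243 -0.2631  0.1394] j [ 1.01  0.32 -0.7   1.71  0.22  1.18  0.23] F [ 3.74 -0.89 -2.2 ] w 17.6
t 18.38 tcp [ 0.5238 -0.2631  0.1393] j [ 1.01  0.32 -0.7   1.71  0.22  1.18  0.23] F [ 3.89 -0.74 -2.54] w 17.8
t 18.5 tcp [ 0.5221 -0.2631  0.1393] j [ 1.01  0.31 -0.7   1.72  0.22  1.18  0.23] F [ 3.39 -1.05 -2.78] w 17.3
t 18.62 tcp [ 0.5219 -0.2631  0.1393] j [ 1.01  0.31 -0.7   1.72  0.22  1.18  0.23] F [ 3.79 -0.76 -2.52] w 17.5
yaw 1.5432 zaxis [ 0.0068 -0.0012 -1.    ]
shift mm (tool) [ -0.9 -37.4   0.1]
turn (tool) [0.0069 0.001  0.0002]
```

```bash
python3 -m crank '[[[0,-5,0],[0.006,0.001,0],5],[[0,-6,0],[0.001,0,0],5],[[0,-6,0],[0.001,0,0],5],[[0,-6,0],[0.001,0,0],5],[[0,-6,0],[0.001,0,0],5]]' 55; python3 w.py 0.4845 -.2621 .139 1.543; python3 -m crank '[[[0,-1,0],[0,0,0],5]]' >/dev/null; python3 w.py 0.4845 -.2621 .139 1.543
```

```text
time: 19.25
tcp_pos: [0.496, -0.2626, 0.1393]
orientation: [0.717, 0.698, 0.002, 0.003]
force: [8.6, -0.5, -5.9]
width: 0.198
t 19.25 tcp [ 0.496  -0.2626  0.1393] j [ 1.06  0.26 -0.7   1.77  0.18  1.16  0.27] F [ 8.59 -0.47 -5.95] w 17.3
yaw 1.544 zaxis [ 0.0063 -0.001  -1.    ]
shift mm (tool) [  0.2 -11.6   0.3]
turn (tool) [0.0064 0.0008 0.001 ]
t 19.38 tcp [ 0.4956 -0.2625  0.1394] j [ 1.06  0.26 -0.7   1.78  0.18  1.16  0.27] F [ 6.34 -0.56 -5.23] w 17.6
yaw 1.5439 zaxis [ 0.0083 -0.0013 -1.    ]
shift mm (tool) [  0.1 -11.1   0.3]
turn (tool) [0.0083 0.0011 0.0009]
```

```bash
python3 -m crank '[[[0,-5,0],[0.008,0,0],5],[[0,-5,0],[0.003,0,0],5]]' >/dev/null; python3 w.py 0.4845 -.2621 .139 1.543; python3 -m crank '[[[0,-2,0],[0.004,0,0],5]]' >/dev/null; python3 w.py 0.4845 -.2621 .139 1.543;python3 -m crank '[[[0,-1,0],[0.002,0,0],5]]' >/dev/null; python3 w.py 0.4845 -.2621 .139 1.543
```

```text
t 19.62 tcp [ 0.4881 -0.2624  0.1394] j [ 1.07  0.25 -0.7   1.79  0.17  1.16  0.28] F [ 8.46 -2.76 -7.36] w 17.7
yaw 1.5444 zaxis [ 0.0039 -0.0017 -1.    ]
shift mm (tool) [ 0.2 -3.6  0.3]
turn (tool) [0.0039 0.0016 0.0014]
t 19.75 tcp [ 0.4874 -0.2624  0.1394] j [ 1.07  0.25 -0.7   1.79  0.17  1.16  0.28] F [ 8.47 -2.73 -7.52] w 17.1
yaw 1.5444 zaxis [ 0.0035 -0.0021 -1.    ]
shift mm (tool) [ 0.2 -2.9  0.4]
turn (tool) [0.0035 0.002  0.0014]
t 19.88 tcp [ 0.4876 -0.2624  0.1393] j [ 1.07  0.24 -0.7   1.79  0.17  1.16  0.29] F [ 8.04 -1.28 -7.09] w 17.3
yaw 1.5445 zaxis [ 0.0046 -0.0023 -1.    ]
shift mm (tool) [ 0.2 -3.1  0.3]
turn (tool) [0.0046 0.0022 0.0015]
```

```bash
python3 -m crank '[[[0,-4,0],[0.004,0.002,0],5]]' >/dev/null; python3 w.py 0.4845 -.2621 .139 1.543; python3 - <<'E'
from plant import eyes
from h import *
for n,(x,y,w,h) in (("top",(320,180,120,120)),("side",(300,150,120,80))):
    d=eyes.get_image(n); np.savez(f"{n}9.npz",**d)
    cv2.imwrite(f"pics/{n}9.png",cv2.resize(d["image"][y:y+h,x:x+w],None,fx=600/w if n=="top" else 6.6,fy=600/w if n=="top" else 6.6,interpolation=cv2.INTER_CUBIC))
E
python3 w.py
```

```text
t 20.0 tcp [ 0.4852 -0.2623  0.1394] j [ 1.07  0.24 -0.7   1.8   0.17  1.16  0.29] F [ 8.33 -1.58 -7.27] w 17.8
yaw 1.5449 zaxis [ 4.5e-03 -6.0e-04 -1.0e+00]
shift mm (tool) [ 0.2 -0.7  0.4]
turn (tool) [0.0046 0.0005 0.0019]
t 20.1 tcp [ 0.4849 -0.2623  0.1394] j [ 1.07  0.24 -0.7   1.8   0.17  1.16  0.29] F [ 7.21 -1.11 -6.83] w 17.4
yaw 1.5445 zaxis [ 4.1e-03 -5.0e-04 -1.0e+00]
```

View pics/side9.png

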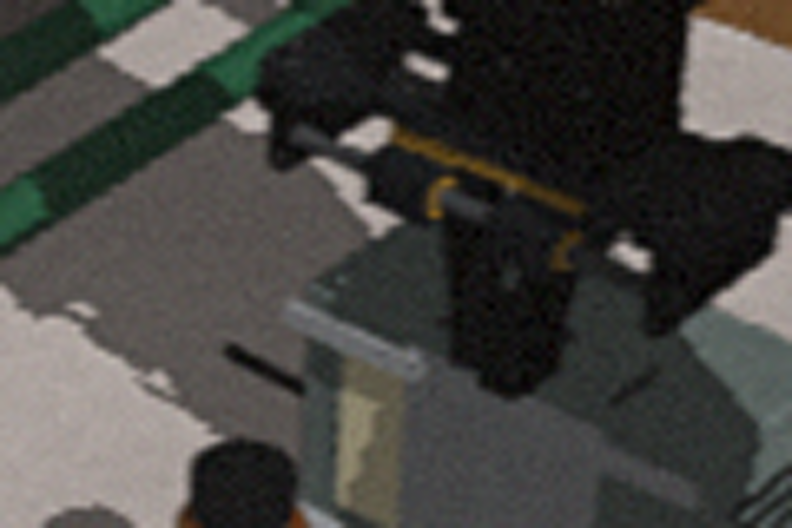

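View pics/top9.png

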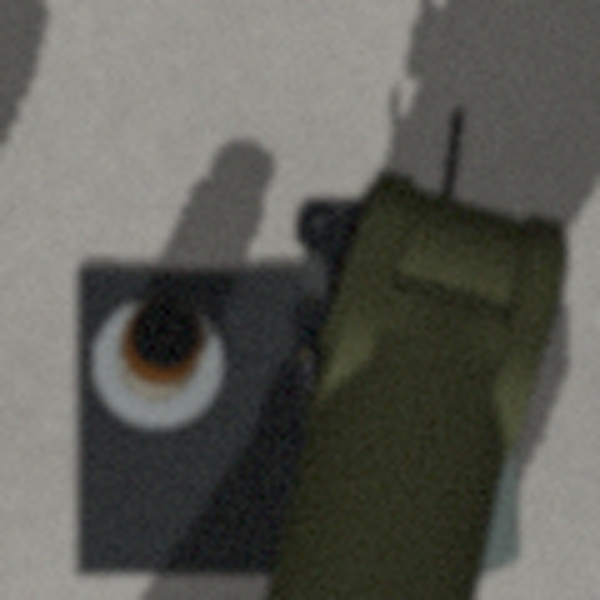

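Top view: jar unchanged at (165,338). Side zoom: the window is uncovered from about 340 to the shutter edge at 405 and the middle rib is hidden behind the fingers. I'll check opening from the shutter edge's displacement in the side view.

```bash
python3 - <<'E'
from h import *
a=dict(np.load("side8.npz"));b=dict(np.load("side9.npz"))
for d,n in((a,"closed"),(b,"now")):
    for v in (212,216,220):
        print(n,v,d["image"][v-1:v+2,340:372].mean((0,2)).astype(int).tolist())
o=np.array([.5237,-.2625]);
for z in (.06,.07,.08):
    for x in (.0,.04): print(z,x,proj(b,[.56-x,-.2655+.028*x,z]))
E
```

```text
closed 212 [81, 82, 85, 83, 84, 72, 54, 48, 70, 96, 100, 102, 98, 100, 101, 99, 98, 99, 97, 101, 103, 103, 100, 105, 95, 77, 73, 67, 69, 71, 69, 67]
closed 216 [66, 75, 79, 85, 85, 72, 54, 46, 84, 101, 102, 102, 97, 100, 103, 100, 96, 99, 99, 98, 102, 100, 104, 100, 81, 70, 69, 70, 72, 70, 67, 69]
closed 220 [23, 23, 25, 28, 47, 59, 51, 52, 88, 100, 101, 102, 100, 98, 102, 102, 98, 98, 102, 101, 100, 91, 74, 70, 70, 71, 70, 68, 70, 72, 67, 67]
now 212 [83, 82, 84, 82, 83, 72, 71, 68, 70, 65, 63, 93, 120, 126, 125, 124, 111, 91, 87, 83, 84, 76, 68, 66, 73, 71, 72, 69, 66, 68, 68, 66]
now 216 [67, 75, 79, 85, 84, 74, 66, 70, 68, 66, 61, 97, 127, 122, 127, 117, 96, 85, 86, 85, 79, 73, 69, 68, 72, 70, 69, 68, 69, 66, 70, 67]
now 220 [26, 25, 25, 26, 48, 65, 67, 70, 69, 64, 69, 108, 124, 124, 105, 84, 84, 87, 87, 86, 77, 72, 70, 71, 69, 68, 72, 71, 69, 71, 70, 68]
0.06 0.0 [351.38553201 216.9855257 ]
0.06 0.04 [363.52016436 222.88859484]
0.07 0.0 [351.52808405 213.88702205]
0.07 0.04 [363.72017459 219.77006472]
0.08 0.0 [351.67192174 210.76057366]
0.08 0.04 [363.92201611 216.62298134]
```

```bash
python3 - <<'E'
import numpy as np,cv2
o=[]
for n in("side8","side9"):
    d=dict(np.load(n+".npz")); o.append(cv2.resize(d["image"][180:240,335:395],None,fx=6.6,fy=6.6,interpolation=cv2.INTER_CUBIC))
cv2.imwrite("pics/cmp.png",np.hstack(o))
E
```

```text
(no output)
```

View pics/cmp.png

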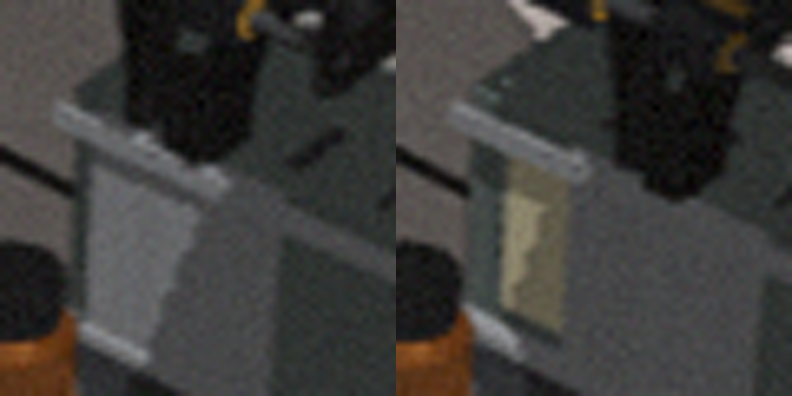

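The shutter edge moved from u≈347.9 at row 214 to 360.0 at row 220. That is 12.1 px, against 12.2 px predicted for 40 mm. TCP travel is 39.6 mm, so one small nudge.

```bash
python3 -m crank '[[[0,-2,0],[0.004,0,0],5]]'; python3 w.py 0.4845 -.2621 .139 1.543; python3 - <<'E'
from plant import eyes,r
import numpy as np
for i in range(24):
    d=eyes.get_image("side" if i%2 else "top")
    if i%4==3:
        s=r.observe();print(round(s["time"],2),np.round(s["tcp_pos"],4),np.round(s["force"],1),s["width"])
E
```

```text
time: 20.23
tcp_pos: [0.4845, -0.2623, 0.1394]
orientation: [0.716, 0.698, 0.001, 0.002]
force: [8.9, -2.9, -7.6]
width: 0.201
t 20.23 tcp [ 0.4845 -0.2623  0.1394] j [ 1.07  0.24 -0.7   1.8   0.17  1.16  0.29] F [ 8.92 -2.89 -7.6 ] w 17.5
yaw 1.5448 zaxis [ 4.e-03 -8.e-04 -1.e+00]
shift mm (tool) [0.2 0.  0.4]
turn (tool) [0.004  0.0007 0.0018]
20.43 [ 0.4844 -0.2623  0.1393] [ 7.7 -2.1 -7.5] 0.19937596940177663
20.62 [ 0.4844 -0.2623  0.1394] [ 8.2 -1.8 -7.1] 0.20130423378571696
20.82 [ 0.4844 -0.2623  0.1394] [ 8.5 -2.5 -6.3] 0.19988755627446947
21.02 [ 0.4844 -0.2623  0.1394] [ 8.4 -0.7 -7. ] 0.19984247949820474
21.23 [ 0.4844 -0.2623  0.1394] [ 9.1 -2.  -7.2] 0.20183956238257492
21.43 [ 0.4844 -0.2623  0.1393] [ 7.8 -1.6 -8.1] 0.20155201133319509
```

Steady for 1.2 s at 40.1 mm, with a force of about 8.3 N (8.4 N expected at half). One last look at the whole scene before handing in.

```bash
python3 - <<'E'
from plant import eyes
import cv2
cv2.imwrite("pics/side_end.png",eyes.get_image("side")["image"])
E
```

```text
(no output)
```

View pics/side_end.png

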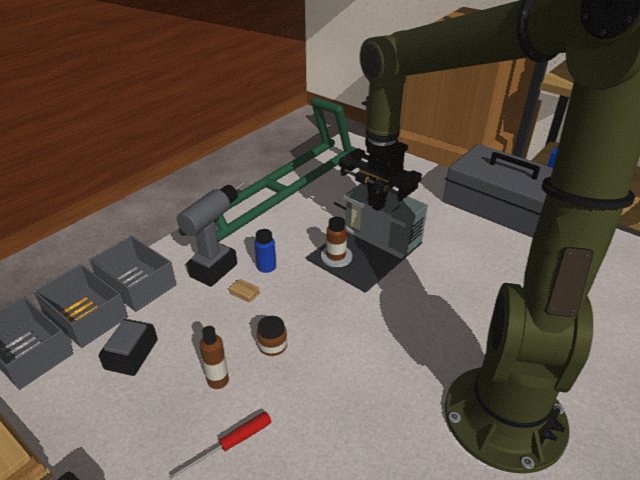

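The jar stands on the plate at (336,245), the gripper holds the tab at (378,190), and the bystanders are where they were. Handing in.

```bash
python3 -c "
from plant import close_job
print(close_job())"
```

```text
the job is handed in; nothing more can be done
None
```

The medium amber jar is standing upright on the lamp's plate, and I handed the job in at about 21.5 s with the gripper still holding the shutter half open.

- **Jar:** I lowered it until it touched the plate, relaxed the push, then let go. The views put it within about 3 mm of the plate's centre. While I was confirming contact, one push reached about 32 N down through the held jar, firmer than it needed to be. I relaxed it before opening the fingers.
- **Shutter:** The tab had moved 40.1 mm from closed and held still for 1.2 s. The spring force read 7.7–9.1 N, against 8.4 N expected at half. The shutter edge moved 12.1 px in the side view just before a last 0.4 mm nudge, against 12.2 px predicted for 40 mm.
- **Bystanders:** They looked unmoved in the last side view.

**Checks that disagreed or could not be made:**
- The two cameras differed by about 3 to 6 mm in absolute position, so I aimed between their estimates and compared jar and plate within each view.
- The fingers hid the middle rib, so I could not compare the pointer with it directly.
- At the end the wrist also read about 7 N downward, which I did not trace.

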